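# Release and slide off a terminal cover

### The arm

A 6-joint arm with a two-finger parallel gripper is mounted at the origin on a cart in front of the work surface, level with it; the furniture and walls round the work are solid. World frame = base frame: x ahead of the robot, y to its left, z up, the work surface at z = 0. Lengths are in m, angles in rad, forces in N, time in s.
With the tool pointing down it reaches from about 0.375 to 0.975 m from the base axis. Payload 3.8 kg.
Tool frame: the origin (TCP) lies midway between the tips of the shut fingers; the grasp point (between the pads) lies 19 mm behind it; z points along the fingers, y is the line along which they close (so a half turn about z gives the same grasp; the last joint's range is limited). The gripper opens to 88 mm and grips with 3 to 60 N. Pads are 18 mm wide; open, the fingers measure 123 mm over their backs; the gripper's body (75 mm by 187 mm) begins 45 mm behind the grasp point.
Start: joints at [1.127, 0.264, 1.604, -0, 1.274, -0.037], TCP at [0.267, 0.62, 0.239] pointing down, gripper open.
Joint ranges: [-2.63, 2.63], [-0.94, 2.18], [0.31, 2.57], [-1.31, 4.45], [0, 2.66], [-2.55, 2.55]. Speed limits (rad/s): [2.57, 2.57, 3.14, 3.14, 3.14, 3.14].

### API

Orientations are given as a rotation vector (axis times angle).
In Python, from cell import manip, inverse_kinematics, cams, order gives the robot as it stands. Calls block until the motion is done:
- manip.move_pose(position, orientation): joint-space move of the TCP to a pose.
- manip.move_linear(position, rate=0.15, rot=None): straight line of the TCP; rot=None keeps the orientation; rate is the mean speed in m/s.
- manip.set_joints(angles): joint-space move.
- manip.set_gripper(opening, force=None): finger opening in m; force is the grip in N (None keeps the last); returns when the fingers have stopped.
- manip.dwell(seconds).
- inverse_kinematics(position, orientation): joint angles nearest the present ones, or None.
- manip.state(): the state.
- cams.capture(name): name is "scene" or "top" or "wrist"; returns a dict with "image" (400x640x3 uint8, blue, green, red), "z_map" (400x640 float32, m along the optical axis (not along the pixel's ray), 0 where there is no reading), "intrinsics" (3x3 intrinsics, pixels), "k1" (the pictures are not rectified: a ray, as slopes to the right and down, at radius r is drawn at 1 + k1 r^2 times it, then the intrinsics apply), "position" and "orientation" of the camera in the world; the wrist camera has in their place "T_tool_cam" (4x4, takes a point from camera to tool coordinates, whose origin is the TCP and whose axes are the flange's). Camera axes: x right, y down, z forward; pixel columns grow to the right and rows downward; lengths in m; the calibration is good to about 2 mm. A picture is of the moment at which its call begins: read the wrist's pose just before it.
A pose or a line that the arm cannot do raises manip.IKError and nothing moves.
- order.close_job(): hands the job in; it is judged then, once.
The state is a dict: "clock": time; "joint_pos": joint angles; "joint_velocities": joint speeds; "tau": joint torques, N m; "tool_pos": TCP position; "tcp_rot": TCP orientation; "contact_force": force on the tool from outside, world axes, zero at the start; "moment": the same for the moment, N m; "gripper_width": finger opening in m; "grasp_force": force on a finger pad.
Only numpy, scipy, OpenCV 4.12 (cv2) and the standard library are available. Lean on these libraries where they do the work, as an engineer would, in place of code of your own. Each camera call takes 0.05 s, during which the arm holds its last target. There are 200 camera calls.

### The job

Open the grey terminal box on the bench with the fingertips: press the red snap tab fully in, then push the yellow cover, which it has released, off its seat and along the box until it is parked at the end stop and the brass terminals lie uncovered. Only press and push: the cover must stay flat on its ledges and not be lifted, and the insulator, the brass bush and the bolt beside the box must be left where they are.

Things in the scene. Friction and masses are not known exactly. Their poses are not given: they have to be found in the camera images.
- terminal_box: Grey terminal box, 92 x 180 mm, side walls 36 mm high, fixed to the bench by four lugs (reaching x +-64 mm). Origin: centre of the underside. +y runs along its length, from seat to parking place: the way the cover comes off. Two ledges 30 mm above the bench carry the cover. At the seat (y -88 to -4 mm) lips up to 43 mm high, 59 mm apart, hold the flange down; back wall 35 mm high at y -90 mm.
- stop (a point): Middle of the end stop's inner face, 30 mm above the bench, at y +84 mm in the box frame. The stop is a cross wall 6 mm thick and 46 mm high.
- tab_top (a point): Centre of the flat top of the red snap tab, 40 x 40 mm, at y +18 mm in the box frame, 2 mm beyond the seated cover's leading edge. Up, this top is 42 mm above the bench, 12 mm above the ledges, and blocks the cover. It is pressed straight down, between side walls 71 mm apart and 36 mm high.
- snap_tab (a joint): How far the red tab is pressed down: 0 up, 0.014 m fully in (hard stop). It moves against about 3 N and stays where it is pushed. The cover passes over it only when it is pressed 0.012 m or more.
- cover: Loose yellow cover, about 0.15 kg. Origin: centre of the underside of its flange, 68 (x) x 80 (y) x 8 mm; axes parallel to the box's. Seated, the origin is at y -44, z 30 mm in the box frame; parked against the end stop, at y +44 mm: 88 mm of travel against 1 to 2 N of friction.
- hood_back (a point): Where the cover is pushed, towards the box's +y: the middle of the trailing (-y) face of the cover's hood, 22 mm above the cover's origin (52 mm above the bench) and 38 mm behind it. The hood is 52 (x) x 45 (y) mm, its top 62 mm above the bench. Fingertips 47 mm above the bench pass over the lips and the back wall.
- insulator: Bystander: loose white porcelain insulator, 40 mm diameter, 54 mm high, origin at the centre of its underside; stands beyond the -y end of the box.
- brass_bush: Bystander: loose brass bush, 34 mm diameter, 30 mm high, origin at the centre of its underside; stands beyond the +y end of the box.
- bolt: Bystander: loose steel hexagon bolt with nut, 27 x 70 x 23 mm, lying along its own y, origin at the centre of its underside; beyond the +y end of the box.
Mind the look-alikes: they are no part of the job. Several things have the shape of the cover; the one meant has the colours described above.

How it is judged:
By the outcome, as a careful person would: the job done as asked, in the order asked, and still so for the second after the job is handed in, with the robot touching nothing.
It also fails if it takes over 40 s, if anything falls off the work surface, if the arm or the gripper's body presses on something with over 40 N, if the wrist force passes 120 N, or if a joint passes its speed limit or range.

## Working session

There is one attempt and no reset: what is moved stays moved. The work goes in short steps, each a Python script; the robot and the scene stay as the last script left them, time stands still between calls to the robot, and variables do not carry over. Pictures are saved under pics/ and viewed, at most 10 in all, crops included, and the job is handed in when it is done.

```bash
ls; mkdir -p pics; cat > h.py <<'E'
import numpy as np, cv2
from cell import manip, inverse_kinematics, cams, order
from scipy.spatial.transform import Rotation as R
def cap(n):
    s=manip.state(); c=cams.capture(n)
    if n=="wrist":
        T=np.eye(4); T[:3,:3]=R.from_rotvec(s["tcp_rot"]).as_matrix(); T[:3,3]=s["tool_pos"]
        c["T"]=T@np.array(c["T_tool_cam"])
    else:
        T=np.eye(4); o=np.array(c["orientation"]); T[:3,:3]=o if o.shape==(3,3) else R.from_rotvec(o).as_matrix(); T[:3,3]=c["position"]; c["T"]=T
    return c
def ray(c,u,v):
    K=np.array(c["intrinsics"]); k=c["k1"]
    d=np.array([(u-K[0,2])/K[0,0],(v-K[1,2])/K[1,1]]); s=d.copy()
    for _ in range(20): s=d/(1+k*(s@s))
    return np.array([s[0],s[1],1.])
def at_depth(c,u,v):
    z=c["z_map"][int(v)-1:int(v)+2,int(u)-1:int(u)+2]; z=np.median(z[z>0]) if (z>0).any() else np.nan
    return c["T"][:3,:3]@(ray(c,u,v)*z)+c["T"][:3,3]
def at_z(c,u,v,h):
    d=c["T"][:3,:3]@ray(c,u,v); p=c["T"][:3,3]; return p+d*(h-p[2])/d[2]
E
python3 - <<'E'
from h import *
import pickle
for n in("top","scene","wrist"):
    c=cap(n); cv2.imwrite(f"pics/{n}0.png",c["image"]); pickle.dump(c,open(n+"0.pkl","wb"))
    print(n,c["T"].round(3).tolist(),c["k1"],np.array(c["intrinsics"]).tolist())
E
```

```text
pics
top [[0.006, -0.989, 0.145, 0.418], [-1.0, -0.008, -0.017, 0.101], [0.018, -0.144, -0.989, 0.908], [0.0, 0.0, 0.0, 1.0]] -0.08740559685028218 [[379.13637790114086, 0.0, 318.3305385434722], [0.0, 379.13637790114086, 201.65025375017646], [0.0, 0.0, 1.0]]
scene [[-0.545, -0.468, 0.696, -0.064], [-0.839, 0.287, -0.463, 0.49], [0.017, -0.836, -0.549, 0.556], [0.0, 0.0, 0.0, 1.0]] -0.02875976859685423 [[364.08547954136054, 0.0, 318.46426743903726], [0.0, 364.08547954136054, 201.3343627951161], [0.0, 0.0, 1.0]]
wrist [[0.397, 0.882, 0.255, 0.201], [0.918, -0.381, -0.111, 0.648], [-0.0, 0.278, -0.96, 0.383], [0.0, 0.0, 0.0, 1.0]] -0.015747529058912555 [[291.1495283993658, 0.0, 317.2532657014888], [0.0, 291.1495283993658, 198.37495242765561], [0.0, 0.0, 1.0]]
```

View pics/top0.png

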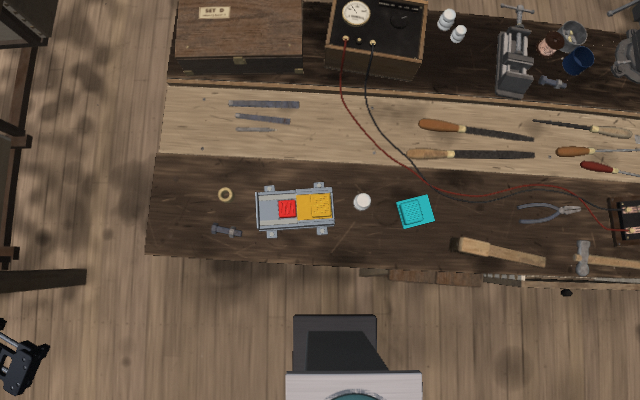

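View pics/scene0.png

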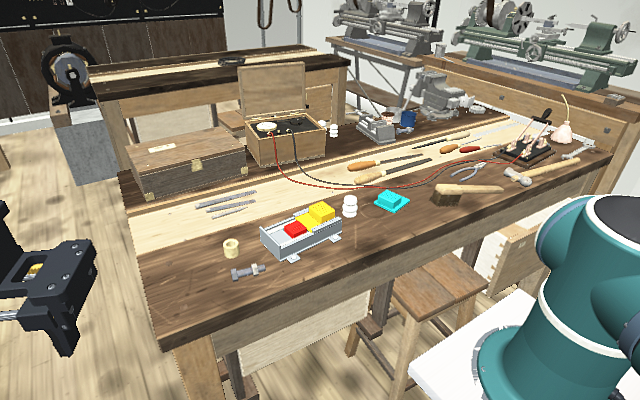

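Candidates: yellow cover on the grey box (318,206 in top), cyan look-alike cover lying on the bench (415,211). The yellow one is meant; the red tab is at (288,208), the insulator at (362,201), the bush at (225,194) and the bolt at (226,231).

```bash
python3 - <<'E'
from h import *
import pickle
c=pickle.load(open("top0.pkl","rb"))
im=c["image"][175:245,210:380]; cv2.imwrite("pics/crop0.png",cv2.resize(im,None,fx=4.7,fy=4.7,interpolation=cv2.INTER_CUBIC))
hsv=cv2.cvtColor(c["image"],cv2.COLOR_BGR2HSV)
def blob(lo,hi,nm):
    m=cv2.inRange(hsv,lo,hi); m[:, :210]=0;m[:,380:]=0;m[:175]=0;m[245:]=0
    v,u=np.nonzero(m); P=np.array([at_depth(c,a,b) for a,b in zip(u,v)]); 
    print(nm,len(u),u.mean(),v.mean(),np.nanmedian(P,0).round(4),np.nanpercentile(P[:,2],[5,25,50,75,95]).round(3), cv2.minAreaRect(P[~np.isnan(P[:,0]),:2].astype(np.float32)))
blob((0,150,120),(6,255,255),"red"); blob((18,150,120),(32,255,255),"yel")
for n,u,v in [("bush",218,194),("insul",362,201),("bolt",226,231)]: print(n,at_depth(c,u,v).round(3))
E
```

```text
red 276 286.8768115942029 208.15217391304347 [0.5294 0.1584 0.0411] [0.039 0.04  0.041 0.042 0.042] ((0.529574453830719, 0.1596231758594513), (0.03749673441052437, 0.03948156163096428), 1.5088167190551758)
yel 840 313.4642857142857 206.1547619047619 [0.5323 0.0983 0.0598] [0.038 0.039 0.06  0.063 0.063] ((0.5341077446937561, 0.09737208485603333), (0.05836314335465431, 0.077976755797863), 4.520066738128662)
bush [0.563 0.322 0.028]
insul [ 0.545 -0.013  0.054]
bolt [0.476 0.302 0.02 ]
```

View pics/crop0.png

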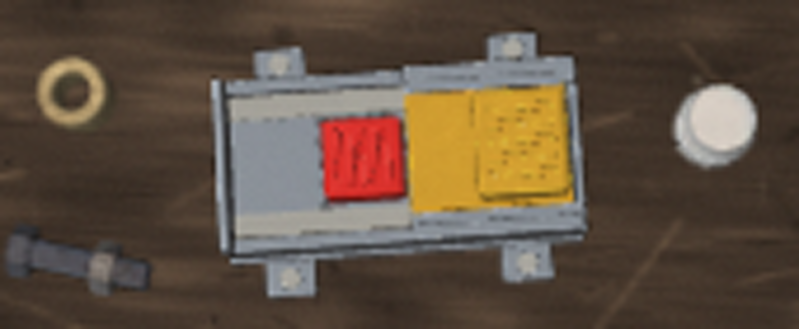

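The crop confirms it: the red tab is at crop (362,158), directly ahead of the yellow cover (490,150) in the grey box, and the parking end is on the left (world +y). I'll move above the tab and refine with the wrist camera.

```bash
cat >> h.py <<'E'
def rot(phi):  # phi: world angle of box +y; tool z down, tool y along +-box x; pick the smaller j6
    best=None
    for s in(1,-1):
        y=s*np.array([np.sin(phi),-np.cos(phi),0]); z=np.array([0,0,-1.]); x=np.cross(y,z)
        r=R.from_matrix(np.stack([x,y,z],1)).as_rotvec(); q=inverse_kinematics([0.53,0.16,0.25],r)
        if q is not None and (best is None or abs(q[5])<best[0]): best=(abs(q[5]),r,q)
    return best[1]
E
python3 - <<'E'
from h import *
import pickle
r=rot(np.radians(94)); 
manip.set_gripper(0.0); manip.move_pose([0.53,0.11,0.28],r); manip.dwell(0.3)
s=manip.state(); print(s["clock"],s["joint_pos"],s["tool_pos"],s["tcp_rot"],s["contact_force"])
c=cap("wrist"); pickle.dump(c,open("w1.pkl","wb")); cv2.imwrite("pics/w1.png",c["image"])
E
```

```text
3.8167 [ 1.59538798e-01 -1.34372008e-02  1.83808523e+00  6.13051698e-05
  1.31706762e+00  8.88028119e-02] [0.52995505 0.11051383 0.27993253] [-2.14143495e+00 -2.29849775e+00  9.52366899e-05] [-0.32411152  0.05783344 -0.19593215]
```

View pics/w1.png

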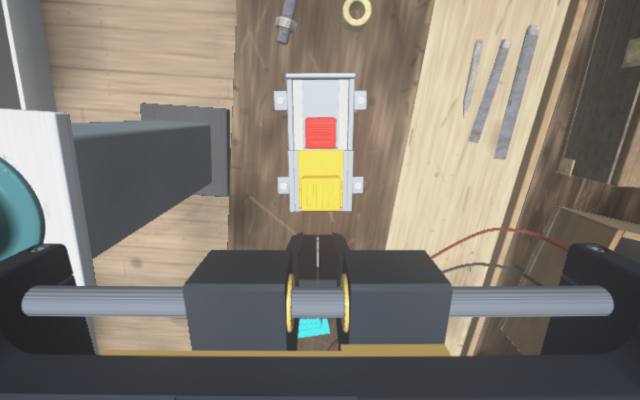

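The wrist view shows the red tab at (320,132), the cover hood at (321,193) and the stop at (320,76). The box is nearly aligned with the tool.

```bash
python3 - <<'E'
from h import *
import pickle
for f in("w1.pkl","top0.pkl"):
    c=pickle.load(open(f,"rb")); hsv=cv2.cvtColor(c["image"],cv2.COLOR_BGR2HSV)
    U,V=np.meshgrid(range(640),range(400)); 
    def pts(lo,hi,h,zl,zh):
        m=cv2.inRange(hsv,lo,hi); v,u=np.nonzero(m); o=[]
        for a,b in zip(u,v):
            p=at_depth(c,a,b)
            if zl<p[2]<zh and .45<p[0]<.62 and 0.02<p[1]<.26: o.append(at_z(c,a,b,h))
        o=np.array(o); return o
    cen={}
    for n,a in dict(red=((0,150,100),(8,255,255),.042,.036,.047),hood=((18,120,100),(34,255,255),.062,.056,.07),flange=((18,120,100),(34,255,255),.038,.03,.046)).items():
        P=pts(*a); r=cv2.minAreaRect(P[:,:2].astype(np.float32)); cen[n]=np.array(r[0]); print(f,n,len(P),P.mean(0)[:2].round(4),np.round(r[0],4),np.round(r[1],4),round(r[2],2))
    d=cen["red"]-cen["hood"]; print("dir red-hood",np.degrees(np.arctan2(d[1],d[0])),np.linalg.norm(d))
    # whole box from depth: points above bench 15mm within region
    o=[]
    for v in range(0,400):
        for u in range(200,400):
            if c["z_map"][v,u]>0:
                p=c["T"][:3,:3]@(ray(c,u,v)*c["z_map"][v,u])+c["T"][:3,3]
                if .026<p[2]<.075 and .46<p[0]<.61 and .03<p[1]<.265: o.append(p[:2])
    r=cv2.minAreaRect(np.array(o,np.float32)); print("box",len(o),r)
E
```

```text
w1.pkl red 730 [0.53   0.1585] [0.5304 0.1599] [0.0365 0.0365] 3.99
w1.pkl hood 1301 [0.5364 0.0839] [0.5364 0.0835] [0.0509 0.0429] 3.97
w1.pkl flange 1230 [0.5333 0.118 ] [0.5351 0.0982] [0.0585 0.079 ] 4.32
dir red-hood 94.50172450464629 0.07666297623335092
box 8708 ((0.5323188900947571, 0.14193344116210938), (0.08654171973466873, 0.17943157255649567), 4.248335838317871)
top0.pkl red 281 [0.5287 0.1584] [0.5289 0.1583] [0.0388 0.0389] 4.9
top0.pkl hood 448 [0.5347 0.0813] [0.5349 0.0815] [0.0518 0.0447] 4.8
top0.pkl flange 413 [0.5308 0.1159] [0.5344 0.0976] [0.0589 0.0794] 3.23
dir red-hood 94.47307077684466 0.0770460627622775
box 2824 ((0.5311618447303772, 0.1409519910812378), (0.08687561005353928, 0.1803237497806549), 4.317523002624512)
```

Both cameras agree: the box origin is about (0.531, 0.141) with +y at 94.4°, and the tab–hood spacing is 77 mm (expected 77.5). Next is the tab press.

```bash
cat >> h.py <<'E'
O=np.array([0.5312,0.1414]); PHI=np.radians(94.4); U=np.array([np.cos(PHI),np.sin(PHI)]); X=np.array([np.sin(PHI),-np.cos(PHI)])
def B(x,y,z): return np.r_[O+x*X+y*U,z]
E
python3 - <<'E'
from h import *
r=rot(PHI)
manip.move_pose(B(0,.018,.12),r); manip.move_linear(B(0,.018,.050),rate=.1); manip.dwell(.2)
f0=np.array(manip.state()["contact_force"]); print(f0)
for z in [.044,.041,.038,.035,.032,.030,.029,.028,.027,.026,.025,.024]:
    manip.move_linear(B(0,.018,z),rate=.03); s=manip.state(); f=np.array(s["contact_force"])-f0
    print(z,s["tool_pos"][2].round(4),f.round(1))
    if f[2]>12: break
manip.dwell(.1);s=manip.state(); print(s["clock"],s["tool_pos"])
manip.move_linear(B(0,.018,.09),rate=.12)
p=manip.move_linear(B(0,-.02,.13),rate=.15)
manip.dwell(.1); c=cap("wrist")
cv2.imwrite("pics/w2.png",c["image"])
hsv=cv2.cvtColor(c["image"],cv2.COLOR_BGR2HSV); v,u=np.nonzero(cv2.inRange(hsv,(0,150,100),(8,255,255)))
P=np.array([at_depth(c,a,b) for a,b in zip(u,v)]); print(len(u),np.nanpercentile(P,[10,50,90],axis=0).round(4)); print(manip.state()["clock"])
E
```

```text
[0.46578341 0.15543414 0.16453655]
0.044 0.0436 [-0.1  0.5 -0.2]
0.041 0.0408 [-1.4 -0.5  0.5]
0.038 0.0379 [-0.7 -1.3 -0. ]
0.035 0.0348 [-0.4  0.3  0.1]
0.032 0.0317 [0.  0.5 0.8]
0.03 0.0297 [0.  0.1 1.5]
0.029 0.0289 [-0.  -0.4  0.8]
0.028 0.0284 [-2.4 -0.5  4.6]
0.027 0.0284 [-5.5 -1.6 11.5]
0.026 0.0283 [-8.8 -1.6 18. ]
8.325 [0.52977238 0.15934996 0.02829164]
1881 [[0.5151 0.1448 0.0266]
 [0.5294 0.1595 0.0273]
 [0.5454 0.1741 0.0279]]
9.675
```

View pics/w2.png

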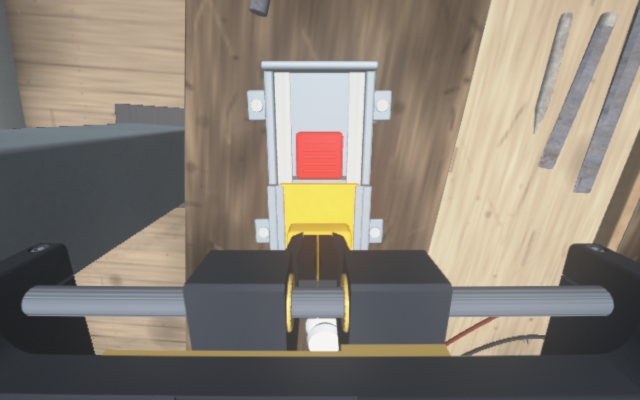

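The tab is fully in: the stop was felt at 28 mm, and the camera reads its top at about 27.3 mm at pixel (320,155). The cover is still seated. Now I'll push it.

```bash
python3 - <<'E'
from h import *
manip.move_linear(B(0,-.099,.11),rate=.2); manip.move_linear(B(0,-.099,.048),rate=.08); manip.dwell(.2)
f0=np.array(manip.state()["contact_force"])
ys=list(np.r_[-.090:-.012:.013])+list(np.r_[-.010:.004:.002])
for y in ys:
    manip.move_linear(B(0,y,.048),rate=.05); s=manip.state(); f=(np.array(s["contact_force"])-f0); d=np.array(s["tool_pos"][:2])-O
    print(round(y,3),(d@U).round(4),(d@X).round(4),"f along",round(-f[:2]@U,1),round(f[2],1))
    if -f[:2]@U>8: break
s=manip.state(); y=(np.array(s["tool_pos"][:2])-O)@U
manip.move_linear(B(0,y-.012,.048),rate=.06); manip.move_linear(B(0,y-.012,.12),rate=.12)
manip.move_linear(B(0,-.06,.25),rate=.2); manip.dwell(.1)
c=cap("wrist"); cv2.imwrite("pics/w3.png",c["image"])
hsv=cv2.cvtColor(c["image"],cv2.COLOR_BGR2HSV); v,u=np.nonzero(cv2.inRange(hsv,(18,120,100),(34,255,255)))
P=np.array([at_depth(c,a,b) for a,b in zip(u,v)])
for zl,zh,h in((.056,.07,.062),(.03,.046,.038)):
    k=(P[:,2]>zl)&(P[:,2]<zh)&(abs(P[:,0]-.53)<.06); q=np.array([at_z(c,a,b,h)[:2] for a,b in zip(u[k],v[k])])-O
    b=np.c_[q@X,q@U]; print(h,k.sum(),np.percentile(P[k,2],[5,50,95]).round(4),np.percentile(b,[0.5,99.5],axis=0).round(4),cv2.minAreaRect(q.astype(np.float32))[2])
print(manip.state()["clock"])
E
```

```text
-0.09 -0.0896 0.0 f along -0.2 -0.8
-0.077 -0.0765 -0.0001 f along 0.1 -0.8
-0.064 -0.0636 -0.0 f along -0.2 -0.7
-0.051 -0.0506 -0.0 f along -0.9 -1.0
-0.038 -0.0376 -0.0 f along -0.1 -1.7
-0.025 -0.0246 -0.0 f along 0.3 -0.7
-0.01 -0.0096 0.0 f along 0.2 -0.7
-0.008 -0.008 -0.0 f along 0.7 -0.8
-0.006 -0.006 0.0 f along 0.4 -0.3
-0.004 -0.005 -0.0 f along 5.7 -0.1
-0.002 -0.0049 -0.0001 f along 12.1 3.0
0.062 2078 [0.0584 0.0612 0.0622] [[-0.0245  0.0062]
 [ 0.0263  0.0503]] 4.3363494873046875
0.038 2227 [0.0365 0.0372 0.0379] [[-0.0325  0.0046]
 [ 0.0337  0.0831]] 4.324213027954102
17.3167
```

View pics/w3.png

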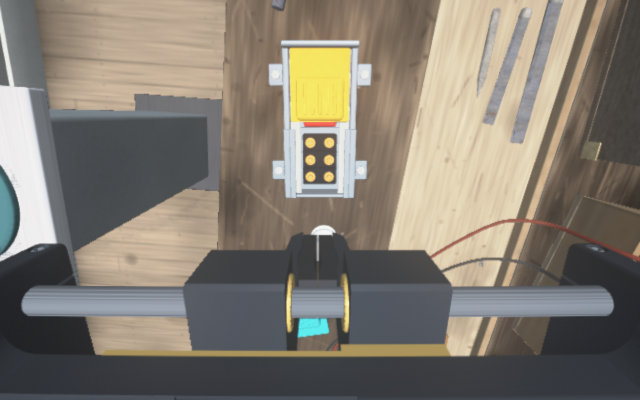

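The cover is parked flat against the stop at (320,45): its leading edge is at y = 83 mm and its flange top is level at 37–38 mm. The six brass terminals at (320,160) are uncovered, and the insulator is undisturbed. I'm handing in.

```bash
python3 -c "
from h import *
c=cap('top')
for u,v in((218,194),(362,201),(226,231)): print(at_depth(c,u,v).round(3))
print(order.close_job())"
```

```text
[0.563 0.323 0.028]
[ 0.545 -0.013  0.053]
[0.477 0.302 0.018]
the job is handed in; nothing more can be done
None
```

The job is handed in: the red tab is pressed fully in, the yellow cover is parked flat against the end stop with the brass terminals uncovered, and the insulator, bush and bolt read within 2 mm of where they were at the start.

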